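# Load the blue ferrule cartridge into the crimper's carousel

## Task

Turn the carousel by its black knob until the blue slot points straight out through the loading window. Then pull the blue cartridge forward out of its spring clips, lay it down in the yellow rest cradle and let go, take it again by its black tail, and load it into the blue slot, brass nose first, flat on the slot's floor and fully home against the stop, with the slot still facing the window. Do not drop the cartridge on the bench and do not push the other things about.

Things in the scene. Friction and masses are not known exactly. Their poses are not given: they have to be found in the camera images.
- rotor (a joint): angle of the carousel about its vertical axis, rad, growing counter-clockwise seen from above; 0 when the blue slot points straight out through the loading window; at most 3.1 either way. It turns stiffly (0.12 N m friction) and stays where it is left, without detents
- knob (a point): middle of the carousel's black bar knob, on the turning axis, 121 above the bench: a bar 60 long, 16 thick, 42 high, long axis along this point's x axis and the blue slot; its blue-dot end points to the blue slot (-x of this point). The clear hood's top lies 29 below this point, so keep fingertips within 25 below it
- carousel: fixed white crimper with a carousel in front; origin on the bench under the turning axis; +x points back to the crimper's case (130 high, 165 behind the axis), so the loading window (yellow bars, yellow arrow) faces -x. Disc radius 115, four slots at 90 deg: blue and, opposite, orange are empty; yellow and white are filled, their tails reaching 160 from the axis
- load_home (a point): fixed point in the window: blue_home coincides with it when the blue slot faces the window (95 from the axis towards the window, 57 above the bench; x axis inward). A clear hood, 88 to 92 above the bench, covers the disc except for this window, which is 90 wide, open outward and in as far as the knob; the hood's front edge is 100 from the axis
- blue_home (a point): turns with the carousel: middle of the cartridge when home in the blue slot, 95 from the axis, 57 above the bench; x axis points inward, as the brass nose must. The slot is an open-topped channel 27 wide, floor 46 and flared wall tops 83 above the bench, from the steel stop 30 from the axis to 112 from it; the last 48 of the loaded cartridge stand out free for the fingers
- cartridge: the blue round cartridge, a cylinder 22 in diameter and 130 long, about 0.09 kg; origin at its middle on its axis; its x axis runs to the brass nose. The rear 45 are a black ribbed tail
- nose (a point): centre of the cartridge's brass nose face, 65 from its middle along +x
- tail (a point): on the cartridge's axis in its black tail, 44 from its middle along -x: where to hold it for loading
- clip_seat (a point): middle of the clipped cartridge on the fixed stand, 75 above the bench. y axis: along the cartridge; -x: forward, out of the clips. Sprung C clips hold it from 24 to 54 either side of its middle, end cheeks beyond, so only its middle 48 can be gripped; uprights 20 behind its axis at the clips, 94 high; base 12 high. It snaps out with 5 to 10 N, clear after 25 forward, level
- cradle_seat (a point): middle of a cartridge lying in the fixed yellow rest cradle, 62 above the bench; cartridge along this point's x axis, either way round. Two V posts, 17 to 27 on either side of the middle, about 45 across, tips 66 above the bench; base 100 x 60, 8 high. Free for the fingers between the posts and beyond them
- screwdriver: bystander: a red-handled screwdriver lying on the bench (leave alone)
- carton: bystander: a small cardboard box, 90 x 70 x 60 (leave alone)
- terminals: bystander: a blue and yellow block of rail terminals, about 50 x 110 x 50 (leave alone)
- meter: bystander: an orange hand meter, 150 x 75 x 42 (leave alone)
- tape: bystander: a black roll of tape, 70 across, 19 high (leave alone)
- bin: bystander: a red open parts bin, 120 x 100 x 60 (leave alone)
- orange_cartridge: bystander: a spare orange cartridge, same shape as the blue one, lying in a grey tray (leave alone)
Mind the look-alikes: they are no part of the job. Leave any purple or turquoise look-alike of the part that bears cradle_seat alone.

How it is judged:
By the outcome, as a careful person would: the job done as asked, in the order asked, and still so for the second after the job is handed in, with the robot touching nothing.
It also fails if it takes over 59 s, if anything falls off the work surface, if the arm or the gripper's body presses on something with over 40 N, if the wrist force passes 120 N, or if a joint passes its speed limit or range.

## Robot

A 6-joint arm with a two-finger parallel gripper is mounted at the origin on the work surface. World frame = base frame: x ahead of the robot, y to its left, z up, the work surface at z = 0. Lengths are in mm, angles in rad, forces in N, time in s.
With the tool pointing down it reaches from about 400 to 825 mm from the base axis. Payload 7 kg.
Tool frame: the origin (TCP) lies at the very end of the fingers, on their centre line; the grasp point (between the pads) lies 19 mm behind it; z points along the fingers, y is the line along which they close (so a half turn about z gives the same grasp; the last joint's range is limited). The gripper opens to 88 mm and grips with 3 to 60 N. Pads are 19 mm wide; open, the fingers measure 130 mm over their backs; the gripper's body (78 mm by 193 mm) begins 47 mm behind the grasp point.
Start: joints at [1.553, 0.359, 0.012, 0, -1.224, -0.288], TCP at [203.222, 643.658, 226.561] pointing down, gripper open.
Joint ranges: [-3.07, 3.07], [-1.43, 2.12], [-1.02, 1.25], [-3.03, 1.67], [-3.05, -0], [-3.03, 3.03]. Speed limits (rad/s): [2.39, 2.39, 3.01, 3.14, 3.14, 3.14].

## Interface

Orientations are given as a unit quaternion [x, y, z, w].
In Python, from plant import bot gives the robot as it stands. Calls block until the motion is done:
- bot.move_ptp(position, orientation): joint-space move of the TCP to a pose.
- bot.line_to(position, velocity=150, ori=None): straight line of the TCP; ori=None keeps the orientation; velocity is the mean speed in mm/s.
- bot.move_joints(angles): joint-space move.
- bot.move_gripper(opening, force=None): finger opening in mm; force is the grip in N (None keeps the last); returns when the fingers have stopped.
- bot.pause(seconds).
- bot.solve_ik(position, orientation): joint angles nearest the present ones, or None.
- bot.read_state(): the state.
- bot.camera(name): name is "scene" or "top" or "wrist"; returns the picture (420x560x3 uint8, red, green, blue); there is no depth.
- bot.get_calibration(name): a dict with "fx", "fy", "cx", "cy" (pixels), "view" (4x4, takes a point from world to camera coordinates); the wrist camera has in their place "T_tool_cam" (4x4, takes a point from camera to tool coordinates, whose origin is the TCP and whose axes are the flange's). Camera axes: x right, y up, looking along -z (the intrinsics and any distortion apply to the point x, -y, -z); pixel columns grow to the right and rows downward; lengths in mm; the calibration is good to about 2 mm. A picture is of the moment at which its call begins: read the wrist's pose just before it. get_calibration takes no time and is no camera call.
A pose or a line that the arm cannot do raises bot.Unreachable and nothing moves.
- bot.close_job(): hands the job in; it is judged then, once.
The state is a dict: "t": time; "joint_pos": joint angles; "qvel": joint speeds; "tau": joint torques, N m; "tcp_pos": TCP position; "eef_rot": TCP orientation; "contact_force": force on the tool from outside, world axes, zero at the start; "moment": the same for the moment, N m; "width": finger opening in mm; "finger_force": force on a finger pad.
Only numpy, scipy, OpenCV 4.12 (cv2) and the standard library are available. Lean on these libraries where they do the work, as an engineer would, in place of code of your own. Each camera call takes 0.05 s, during which the arm holds its last target. There are 200 camera calls.

## Working session

There is one attempt and no reset: what is moved stays moved. The work goes in short steps, each a Python script; the robot and the scene stay as the last script left them, time stands still between calls to the robot, and variables do not carry over. Pictures are saved under pics/ and viewed, at most 10 in all, crops included, and the job is handed in when it is done.

```bash
ls; mkdir -p pics; python3 - <<'E'
from plant import bot
import cv2,numpy as np
np.set_printoptions(precision=4,suppress=True)
for n in ("scene","top"):
    cv2.imwrite(f"pics/{n}0.png",cv2.resize(bot.camera(n)[:,:,::-1],(800,600),interpolation=cv2.INTER_CUBIC))
    print(n,bot.get_calibration(n))
print(bot.get_calibration("wrist"))
print(bot.read_state())
E
```

```text
pics
scene {'fx': 385.8680505165938, 'fy': 385.8680505165938, 'cx': 279.0485501176925, 'cy': 207.84674077965866, 'view': array([[   -0.6027,     0.798 ,    -0.0059,   306.7221],
       [   -0.5271,    -0.3925,     0.7538,   203.026 ],
       [    0.5992,     0.4574,     0.6571, -1413.0425],
       [    0.    ,     0.    ,     0.    ,     1.    ]])}
top {'fx': 385.7992127375619, 'fy': 385.7992127375619, 'cx': 283.07732606747794, 'cy': 213.29817606803522, 'view': array([[    0.0116,    -0.9999,     0.0074,   -14.3218],
       [    0.9857,     0.0127,     0.1683,  -556.9492],
       [   -0.1684,     0.0054,     0.9857, -1059.7557],
       [    0.    ,     0.    ,     0.    ,     1.    ]])}
{'fx': 371.06696674667705, 'fy': 371.06696674667705, 'cx': 280.4085013884527, 'cy': 212.21294676791146, 'T_tool_cam': array([[   0.0004,    0.9594,    0.2822,   76.8298],
       [   1.    ,   -0.0002,   -0.0005,   -0.2329],
       [  -0.0004,    0.2822,   -0.9594, -157.2493],
       [   0.    ,    0.    ,    0.    ,    1.    ]])}
{'t': 0.1, 'joint_pos': array([ 1.5531,  0.3593,  0.0111, -0.0003, -1.2241, -0.2881]), 'qvel': array([-0.0012, -0.0023,  0.001 ,  0.0009,  0.0017, -0.0009]), 'tau': array([ -0.0017, -58.4166,  29.375 ,   7.0155,   0.0101,  -0.0001]), 'tcp_pos': array([203.1175, 643.2536, 225.7391]), 'eef_rot': array([ 0.9883, -0.1523, -0.    ,  0.0007]), 'contact_force': array([-0.3639,  0.7988, -0.5307]), 'moment': array([-0.0217,  0.0158,  0.0079]), 'finger_force': 0.0, 'width': 87.61184152111834}
```

View pics/top0.png

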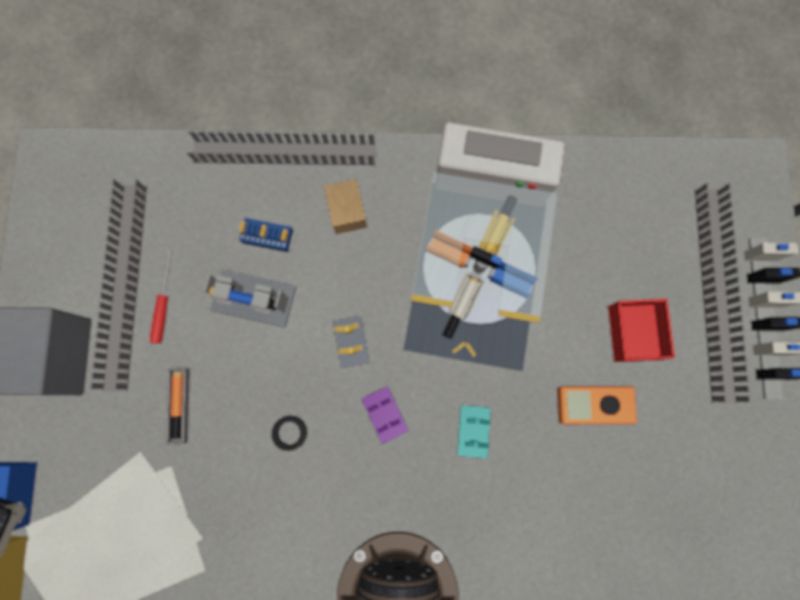

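View pics/scene0.png

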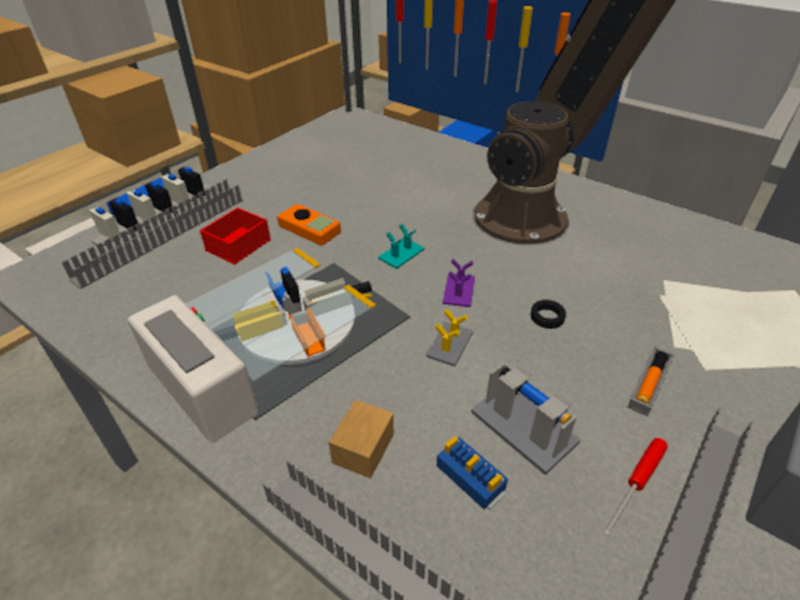

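Top view (800x600 px): the carousel's knob is at (487,258). The blue slot points right to (535,280) and the window faces down to (465,350), so it needs a clockwise turn. The clip stand with the blue cartridge is at (240,297), brass nose to the left.

Cradle candidates are yellow on a grey base (350,340), purple (385,415) and turquoise (475,432). The task names the yellow one. Next I'll take close wrist views.

```bash
cat > h.py <<'E'
from plant import bot
import cv2,numpy as np
from scipy.spatial.transform import Rotation as R
np.set_printoptions(precision=3,suppress=True)
def q(a):  # tool down, tool x axis at world yaw a
    return [np.cos(a/2),np.sin(a/2),0,0]
def campose(n,st=None):
    c=bot.get_calibration(n)
    if n!="wrist": return c,np.linalg.inv(c["view"])
    T=np.eye(4);T[:3,:3]=R.from_quat(st["eef_rot"]).as_matrix();T[:3,3]=st["tcp_pos"]
    return c,T@c["T_tool_cam"]
def onplane(n,px,z,st=None):
    c,T=campose(n,st); px=np.asarray(px,float)
    d=T[:3,:3]@[(px[0]-c["cx"])/c["fx"],-(px[1]-c["cy"])/c["fy"],-1]
    return T[:3,3]+d*(z-T[2,3])/d[2]
def project(n,P,st=None):
    c,T=campose(n,st); p=np.linalg.inv(T)@np.append(P,1)
    return np.array([c["cx"]+c["fx"]*p[0]/-p[2],c["cy"]-c["fy"]*p[1]/-p[2]])
def shot(name):
    import pickle
    st=bot.read_state(); im=bot.camera("wrist")[:,:,::-1]
    cv2.imwrite(f"pics/{name}_raw.png",im); pickle.dump(st,open(f"pics/{name}.pkl","wb"))
    cv2.imwrite(f"pics/{name}.png",cv2.resize(im,(800,600),interpolation=cv2.INTER_CUBIC))
    return st
def load(name):
    import pickle; return pickle.load(open(f"pics/{name}.pkl","rb"))
S=800/560
E
python3 - <<'E'
from h import *
f=lambda p,z:onplane("top",np.array(p)/S,z)
k=f((487,258),142); c=f((350,340),66); s=f((243,298),86)
print(k,c,s)
def go(P,a):
    try: bot.move_ptp(P,q(a))
    except bot.Unreachable: print("unreach",P)
m=(c+s)/2
go([m[0]-60,m[1],320],0); st=shot("w1"); print(st["tcp_pos"],st["t"],st["joint_pos"])
go([k[0]-90,k[1],320],0); st=shot("w2"); print(st["tcp_pos"],st["t"],st["joint_pos"])
E
```

```text
[ 631.165 -159.888  142.   ] [482.668  97.908  66.   ] [559.637 305.451  86.   ]
[461.06  202.273 319.707] 1.9833 [ 0.804  0.023 -0.2   -0.    -1.348  0.767]
[ 541.354 -159.071  319.981] 3.4167 [ 0.061  0.129 -0.083 -0.    -1.359  1.511]
```

View pics/w1.png

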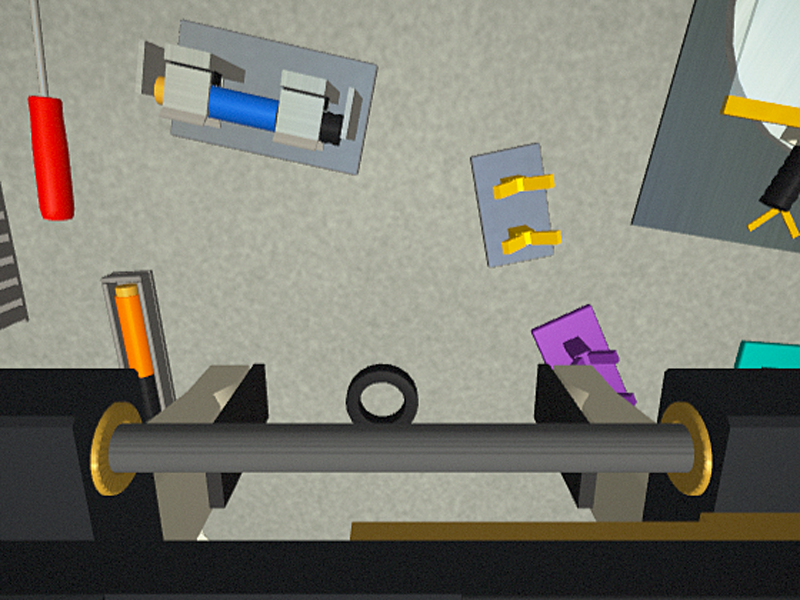

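View pics/w2.png

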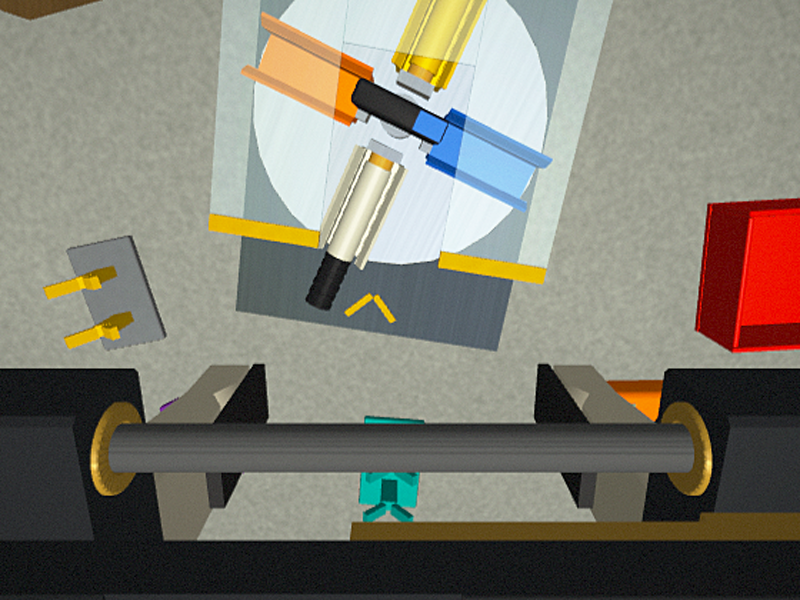

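w1 (800x600 px): the clip stand shows the blue cartridge with its brass nose at (155,90) and tail at (342,128); the uprights are on the far side, so forward is towards the robot. The yellow cradle has V tips at (497,192), (553,180), (505,247) and (560,238).

w2: the knob top is centred at (401,111) with its blue end at (444,131), and the window bars run from (210,222) to (546,276).

```bash
python3 - <<'E'
from h import *
s1,s2=load("w1"),load("w2")
f1=lambda p,z:onplane("wrist",np.array(p)/S,z,s1)
f2=lambda p,z:onplane("wrist",np.array(p)/S,z,s2)
ang=lambda v:np.arctan2(v[1],v[0])
k=f2((401,111),142); bar=f2((444,131),142)-f2((358,91),142)
print("knob",k,"bar ang",ang(bar),"len",np.linalg.norm(bar))
for n,p0,p1,z in (("bars",(209,222),(547,276),95),("front",(236,312),(497,351),4)):
    a,b=f2(p0,z),f2(p1,z); print(n,a,b,"mid",(a+b)/2,"outward ang",ang(b-a)-np.pi/2,np.linalg.norm(b-a))
print("arrow",f2((372,295),4),"outward via arrow",ang(f2((372,295),4)-k))
no,ta=f1((154,90),75),f1((342,128),75)
print("cart",no,ta,(no+ta)/2,ang(no-ta),np.linalg.norm(no-ta),"mid gap",f1((244,107.5),79))
B=[f1(p,12) for p in ((378,66),(358,174),(171,133))]; print("stand base",B,ang(B[2]-B[1]))
C=np.array([f1(p,8) for p in ((471,157),(539,143),(553,255),(489,267))])
print("cradle base mid",C.mean(0),"x ang",ang(C[0]-C[3]),ang(C[1]-C[2]),ang(C[0]-C[1])-np.pi/2)
V=np.array([f1(p,66) for p in ((497,187),(553,181),(505,245),(560,238))])
print("V",V,V.mean(0),ang(V[:2].mean(0)-V[2:].mean(0)),np.linalg.norm(V[0]-V[1]))
E
```

```text
knob [ 638.897 -159.296  142.   ] bar ang -1.982548111772107 len 55.938484998728406
bars [566.448 -21.356  95.   ] [ 526.83  -267.606   95.   ] mid [ 546.639 -144.481   95.   ] outward ang -3.3011074342770623 249.41621602691757
front [470.196  -5.363   4.   ] [ 431.4   -251.482    4.   ] mid [ 450.798 -128.423    4.   ] outward ang -3.297938024582626 249.15833809865256
arrow [ 486.828 -132.768    4.   ] outward via arrow 2.968879388494077
cart [576.443 376.417  75.   ] [551.041 244.369  75.   ] [563.742 310.393  75.   ] 1.3807501182822481 134.46963115409716 mid gap [564.601 312.689  79.   ]
stand base [array([600.693, 220.424,  12.   ]), array([515.818, 238.441,  12.   ]), array([549.006, 393.88 ,  12.   ])] 1.3604397602375116
cradle base mid [487.499 103.553   8.   ] x ang 0.2051657269853856 0.20241898987825704 0.19815187261195644
V [[508.873 128.936  66.   ]
 [513.351  86.78   66.   ]
 [464.411 120.351  66.   ]
 [469.954  77.757  66.   ]] [489.147 103.456  66.   ] 0.19779423597382106 42.39320024665894
```

```bash
python3 - <<'E'
from h import *
k=np.array([638.9,-159.3]); a0=-1.983+np.pi; a1=-0.158
bot.move_ptp([*k,165],q(a0)); bot.move_gripper(50,30)
bot.line_to([*k,101],120)
bot.move_gripper(0,30); s=bot.read_state(); print(s["width"],s["contact_force"],s["joint_pos"],s["tcp_pos"])
for t in (.5,1): bot.move_ptp([*k,101],q(a0+(a1-a0)*t))
s=bot.read_state(); print(s["contact_force"],s["moment"],s["tcp_pos"],s["joint_pos"],s["t"])
bot.move_gripper(50)
bot.line_to([*k,165],200)
u=np.array([np.cos(a1),np.sin(a1)])
bot.move_ptp([*(k-90*u),260],q(a1)); s=shot("w3"); print(s["t"])
E
```

```text
15.795139476262921 [-6.096  2.797  9.161] [ 0.052  0.428 -0.183 -0.    -0.961  2.678] [ 638.222 -159.078  102.34 ]
[-9.942  8.683 12.492] [ 3.05   3.094 -0.122] [ 637.568 -157.946  102.354] [ 0.053  0.427 -0.183 -0.002 -0.962  1.361] 8.0667
9.9
```

View pics/w3.png

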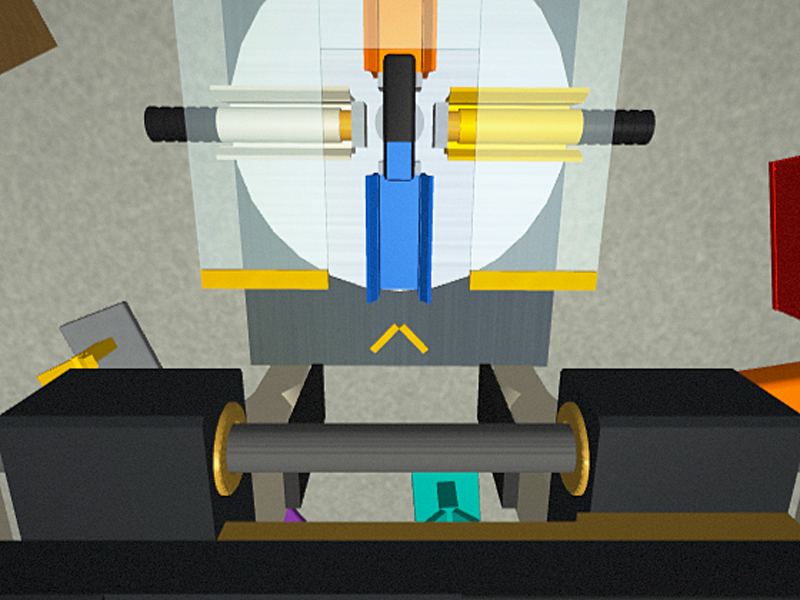

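w3: the blue slot now points straight out. Knob, slot, window centre and arrow are all at column ≈400, with the bars level at row 280. Next is the cartridge.

```bash
python3 - <<'E'
from h import *
s=load("w3"); f=lambda p,z:onplane("wrist",np.array(p)/S,z,s)
ang=lambda v:np.arctan2(v[1],v[0])
print("slot top",[ (f((l,r),83)+f((rr,r),83))/2 for l,rr,r in ((367,432.5,178),(367,432,298))])
print("floor",f((399.5,180),46),f((399.5,285),46),"arrow",f((399.5,325),4))
print("knob back top",f((399.5,54),142), "bars",ang(f((596,270),95)-f((202,270),95))-np.pi/2+np.pi*2-np.pi)
b=(f((596,290),95)+f((202,290),95))/2; print(b)
u=np.array([np.cos(-.158),np.sin(-.158)])
print("axis from bars",b[:2]+100*u)
# grasp the cartridge
c=np.array([564.,311.]); th=1.372; a=th
bot.move_ptp([*c,170],q(a)); bot.move_gripper(60,40)
s=shot("w4"); print(s["t"],s["tcp_pos"])
E
```

```text
slot top [array([ 607.552, -153.591,   83.   ]), array([ 531.873, -141.367,   83.   ])]
floor [ 604.294 -152.84    46.   ] [ 531.172 -141.18    46.   ] arrow [ 486.988 -134.049    4.   ]
knob back top [ 667.472 -163.111  142.   ] bars -0.15753972869881494
[ 540.444 -142.438   95.   ]
axis from bars [ 639.199 -158.172]
12.1167 [564.102 310.809 170.096]
```

View pics/w4.png

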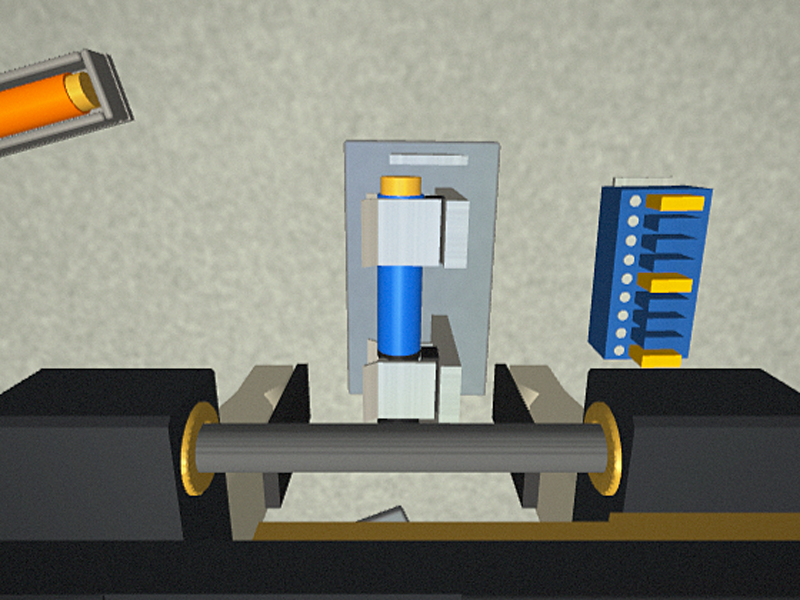

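w4: cartridge vertical in view at column 400, nose face at (401,178), grippable middle between rows 265 and 355. Yaw and lateral position fit.

```bash
python3 - <<'E'
from h import *
s=load("w4"); f=lambda p,z:onplane("wrist",np.array(p)/S,z,s)[:2]
th=1.372; u=np.array([np.cos(th),np.sin(th)]); n=np.array([-u[1],u[0]]) # n = forward
nose=(f((381,178),75)+f((421,178),75))/2
e=f((400,265),88); e2=f((400,357),88)
c=np.array([564.,311.])
print("mid from nose",(nose-65*u-c)@u,(nose-c)@n,"gap",((e+e2)/2-c)@u,np.linalg.norm(e-e2),"ang",np.arctan2(*(f((400,205),86)-f((400,350),86))[::-1]))
c=c+u*0.5*((nose-65*u-c)@u+((e+e2)/2-c)@u); print(c)
bot.line_to([*c,56],100)
s=bot.read_state(); print(s["tcp_pos"],s["contact_force"])
bot.move_gripper(0,45); s=bot.read_state(); print(s["width"],s["finger_force"],s["contact_force"])
p=c+n*35
bot.line_to([*p,56],60); s=bot.read_state(); print(s["width"],s["contact_force"],s["tcp_pos"])
p=c+n*55
bot.line_to([*p,150],150); s=bot.read_state(); print(s["width"],s["contact_force"],s["moment"],s["t"])
sc=bot.camera("scene")[:,:,::-1]
x,y=map(int,project("scene",[*p,140])); cv2.imwrite("pics/s5.png",cv2.resize(sc[max(0,y-100):y+100,max(0,x-130):x+130],(780,600)))
E
```

```text
mid from nose -2.515171411758667 -0.928179132935541 gap 1.3281353266273994 45.558852228271036 ang 1.3716840920072162
[563.883 310.418]
[564.298 310.76   56.758] [-0.685  0.324 -0.01 ]
21.083749569382444 45.002401471138 [-2.665  0.105  0.93 ]
20.98349551279273 [ 0.245  0.889 -0.065] [529.61  317.556  56.135]
21.389698559351324 [ 0.253 -0.4   -2.191] [-0.097 -0.104  0.001] 15.7
```

View pics/s5.png

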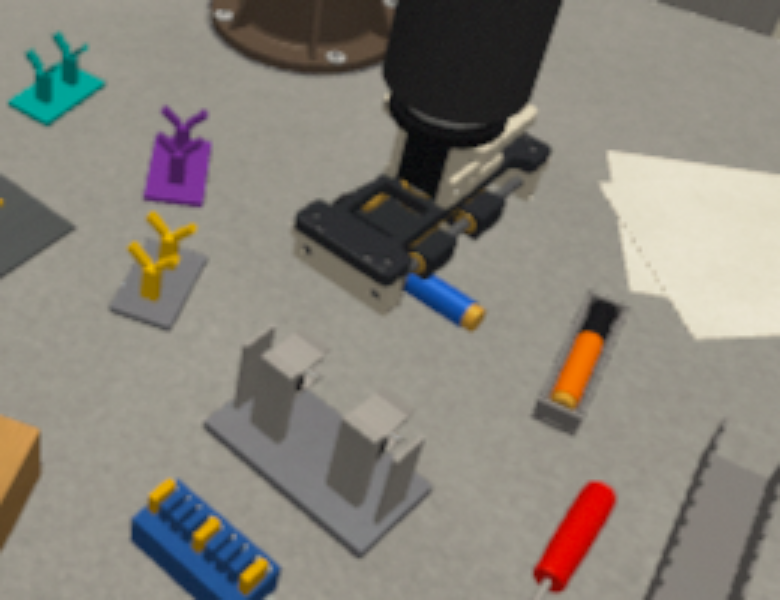

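The cartridge is out and level, and the yellow cradle (grey base) is clearly distinct from the purple and turquoise ones. I'll lay it down there.

```bash
python3 - <<'E'
from h import *
c=np.array([488.5,103.5]); a=0.202
bot.move_ptp([*c,130],q(a))
bot.line_to([*c,52],120)
z=52
while z>41:
    z-=1.5; bot.line_to([*c,z],30); s=bot.read_state()
    if s["contact_force"][2]>4: break
print(z,s["tcp_pos"],s["contact_force"],s["width"])
bot.move_gripper(50); s=bot.read_state(); print(s["contact_force"],s["t"])
bot.line_to([*c,115],150)
u=np.array([np.cos(a),np.sin(a)])
bot.move_ptp([*(c-44*u),150],q(a)); s=shot("w6"); print(s["t"],s["tcp_pos"])
E
```

```text
41.5 [488.866 103.786  42.956] [-8.701  0.424 18.477] 20.91674146057804
[-0.201  0.373  0.285] 19.9
20.875 [444.689  94.529 149.84 ]
```

View pics/w6.png

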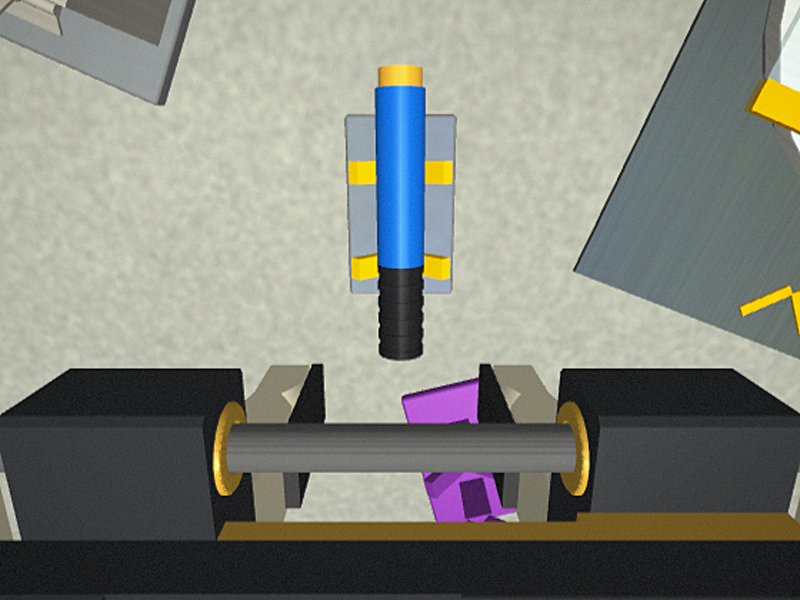

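w6: the cartridge lies in the yellow cradle, aligned at column 401. The nose face is at row 66, the tail end at row 358 and the black/blue border at row 268.

```bash
python3 - <<'E'
from h import *
s=load("w6"); f=lambda p,z:onplane("wrist",np.array(p)/S,z,s)[:2]
a=0.202;u=np.array([np.cos(a),np.sin(a)]);n=np.array([-u[1],u[0]]);c=np.array([488.5,103.5])
nose=f((401,66),66); border=f((401,268),73); end=f((401,358),62)
for p,o in ((nose,65),(border,-20),(end,-65)): print((p-c)@u-o,(p-c)@n)
print("yaw",np.arctan2(*(f((400.5,90),73)-f((401,265),73))[::-1]))
for p in ((402,397),(478,378)): print("purple",[(f(p,8)-c)@u,(f(p,8)-c)@n])
E
```

```text
-0.2304881501278686 -0.23940372049050113
-0.19506216499032192 -0.3282577795271442
-3.3928050227297604 -0.38853416412400593
yaw 0.2058991895013739
purple [np.float64(-116.54710978263964), np.float64(-1.0975668435808654)]
purple [np.float64(-103.68410573077992), np.float64(-47.711395206932266)]
```

```bash
python3 - <<'E'
from h import *
a=0.204;u=np.array([np.cos(a),np.sin(a)]);n=np.array([-u[1],u[0]]);c=np.array([488.5,103.5])
g=c-44.5*u-.3*n
bot.move_ptp([*g,110],q(a)); bot.line_to([*g,43],120)
bot.move_gripper(0,50); s=bot.read_state(); print(s["width"],s["contact_force"],s["tcp_pos"])
bot.line_to([*g,140],150); s=bot.read_state(); print(s["width"],s["contact_force"],s["moment"])
a=-.158;v=np.array([np.cos(a),np.sin(a)]); t=np.array([638.2,-158.4])-(139+14)*v
bot.move_ptp([*t,140],q(a)); bot.line_to([*t,82],120)
s=shot("w7"); print(s["t"],s["tcp_pos"],s["width"])
E
```

```text
20.573215792321406 [-2.31   2.144  3.368] [445.086  94.469  43.231]
20.77383598855671 [-1.179 -0.518 -0.71 ] [-0.06  -0.013  0.015]
24.875 [ 487.631 -133.786   82.437] 20.957206433829402
```

View pics/w7.png

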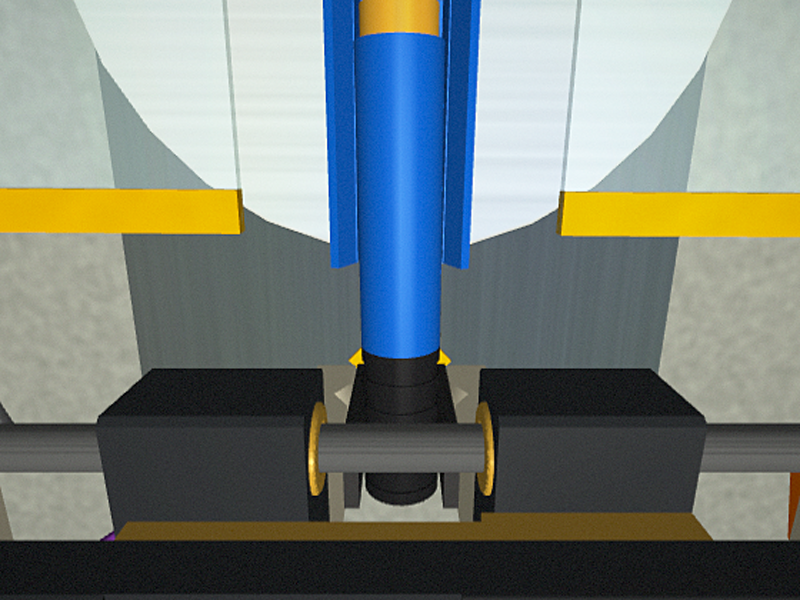

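w7: the cartridge is centred over the slot. Cartridge edges at 355 and 444, slot tops at 324 and 480, bars level, slot still facing the window. Now I'll lower it and push it home.

```bash
python3 - <<'E'
from h import *
a=-.158;v=np.array([np.cos(a),np.sin(a)]); ax=np.array([638.2,-158.4]);t=ax-153*v
bot.line_to([*t,48],80); s=bot.read_state(); print(s["contact_force"],s["tcp_pos"])
z=48
while z>37.5:
    z-=1.5; bot.line_to([*t,z],30); s=bot.read_state(); print(z,s["tcp_pos"],s["contact_force"])
    if s["contact_force"][2]>15: break
r=153
while r>133:
    r-=2; bot.line_to([*(ax-r*v),z],40); s=bot.read_state()
    F=s["contact_force"]; print(r,F,F[:2]@v,s["tcp_pos"])
    if F[:2]@v<-14: break
print(s["width"],s["t"])
E
```

```text
[ 0.015  0.004 -1.056] [ 487.338 -134.399   48.239]
46.5 [ 487.329 -134.306   46.845] [-0.312 -0.929 -0.931]
45.0 [ 487.071 -134.316   44.997] [-0.224  0.443 -0.989]
43.5 [ 486.97  -134.344   43.393] [0.54  0.659 0.552]
42.0 [ 487.022 -134.342   41.875] [-0.845  0.581 -0.921]
40.5 [ 486.996 -134.318   40.366] [-0.55   0.519 -0.921]
39.0 [ 487.051 -134.329   38.922] [ 0.261 -0.058 -0.632]
37.5 [ 487.219 -134.352   37.622] [-1.123  0.714  2.194]
151 [-1.441 -0.396  2.198] -1.3604958313088633 [ 489.069 -134.708   37.549]
149 [-3.24   0.5    3.368] -3.278187730930863 [ 491.141 -135.012   37.513]
147 [-1.524 -0.559  3.41 ] -1.4167050459518362 [ 493.204 -135.312   37.518]
145 [-2.518 -0.347  3.342] -2.4323493478945855 [ 495.233 -135.619   37.54 ]
143 [-3.055  0.117  4.458] -3.035323074289903 [ 497.157 -135.938   37.52 ]
141 [-2.827 -0.135  5.318] -2.770511125970862 [ 499.145 -136.242   37.528]
139 [-2.841 -0.647  5.327] -2.7042828045225367 [ 501.07  -136.564   37.561]
137 [-7.499  2.983  9.263] -7.874940928938134 [ 501.56  -136.861   37.392]
135 [-13.98    4.167  15.207] -14.461769458984909 [ 501.502 -137.276   37.245]
20.88324129705291 29.5
```

```bash
python3 - <<'E'
from h import *
a=-.158;v=np.array([np.cos(a),np.sin(a)]); ax=np.array([638.2,-158.4])
bot.line_to([*(ax-136.5*v),37.5],40)
bot.move_gripper(45,10); bot.pause(.2); s=bot.read_state(); print(s["contact_force"])
bot.line_to([*(ax-137*v),110],120)
bot.move_ptp([*(ax-175*v),170],q(a)); bot.pause(.3)
s=shot("w8"); print(s["t"],s["tcp_pos"])
E
```

```text
[-0.161 -0.156  0.162]
32.0417 [ 465.12  -130.942  168.84 ]
```

View pics/w8.png

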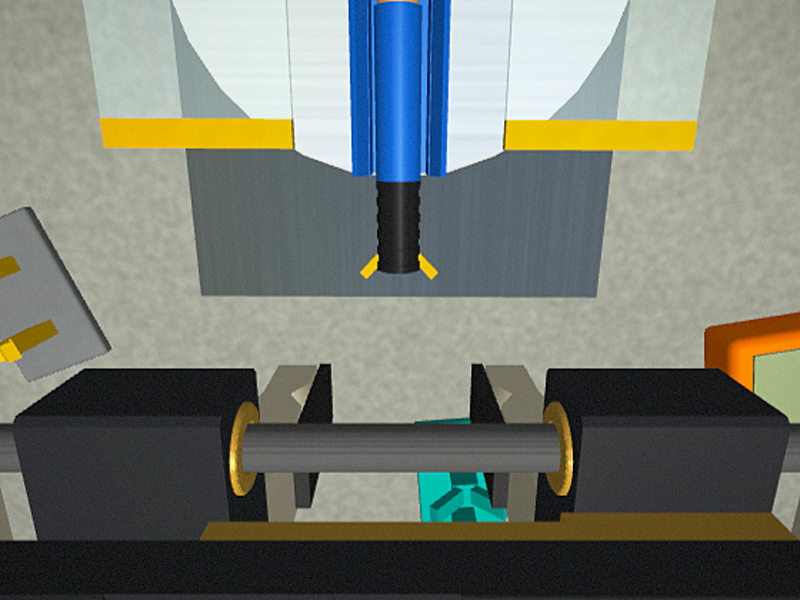

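w8: the cartridge lies in the blue slot with its blue/black border at (399,182) and the slot mouth at row 175. The slot is centred in the window at column 400. One numeric check, then I hand in.

```bash
python3 - <<'E'
from h import *
s=load("w8"); f=lambda p,z:onplane("wrist",np.array(p)/S,z,s)[:2]
v=np.array([np.cos(-.158),np.sin(-.158)]); ax=np.array([638.2,-158.4])
r=lambda p,z:(ax-f(p,z))@v
print("border",r((399,182),68),"(115)  slot mouth",r((399,176),83),"(112) end",r((399,273),57),"bars front",r((400,150),92),"width R at tail",20)
print("slot yaw",np.arctan2(*(f((400,5),83)-f((399.5,175),83))[::-1]))
print("cart yaw",np.arctan2(*(f((397.8,5),68)-f((398.7,180),68))[::-1]))
bot.pause(.2); print(bot.close_job())
E
```

```text
border 114.48334160132961 (115)  slot mouth 110.91105766495156 (112) end 161.44181666517426 bars front 99.70032953129733 width R at tail 20
slot yaw -0.16144621400742085
cart yaw -0.15358327180644799
the job is handed in; nothing more can be done
None
```

The job is handed in at about 32 s of robot time: the blue cartridge is in the blue slot nose first, pushed until it met the stop, and by the last wrist picture within about 1 mm of home with the slot facing the window; the judge's verdict was not shown.

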